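# Unlock the slide case and present its shackle at the reader pad

## Task

The slide case is shut with a combination lock: turn the dial until it clicks into the notch where its pointer faces the raised arrow on the lock housing, pull the U-shaped shackle straight up out of the lock, and present it at the square reader pad. Finish while still holding it in the gripper: upright and still, over the middle of the pad, with its feet about 6 cm above the pad and never touching it. Leave the loose things around standing where they are.

Things in the scene. Friction and masses are not known exactly. Their poses are not given: they have to be found in the camera images.
- slide_case: Fixed unit: grey lock housing 80 x 180 x 60 mm high, a low white case 174 x 264 x 60 mm behind it. Origin on the bench under the housing's centre; x points to the case, y along the housing. Dial's upright axis at (0, +50) mm; shackle at (0, -45), legs at x = -24 and +24, through a steel hasp strap, top 63 mm. A raised arrow, 5 mm high, at (-34, +50) points at the dial.
- dial (a joint): Dial angle, rad: 0 = pointer faces the arrow (the unit's -x); positive = anticlockwise from above, so turn clockwise from a positive reading. Notch clicks every 0.524 rad (30 degrees), one at 0; about 0.1 N m to pass a click; let go near a notch, it springs into it; midway it may stay. Range -0.8 to 2.4, starts between 0.9 and 2.3. The lock lets go only within about 0.15 of 0.
- dial_grip (a point): On the dial's axis, 85 mm above the bench, halfway up the finger bar. Steel disc 52 mm across, top 71 mm above the bench; on it a black finger bar 12 mm wide, 28 mm long (14 either side of the axis), top 97 mm above the bench. From one end of the bar a lower 6 mm wide nose, the pointer, runs to the rim. The point turns with the dial: bar along its x, pointer along its -x.
- shackle: Loose steel U-bar, 12 mm round, about 0.2 kg, upright: legs 48 mm apart along its x (the case's x), 101 mm high overall, grooved near the feet where the lock holds it. Origin midway between the undersides of the feet. In the lock the feet are 16 mm above the bench, 47 mm below the strap's top, in 14 mm sockets; locked, it lifts only about 3 mm.
- shackle_bar (a point): Middle of the shackle's straight crossbar, on the bar's centre line, 95 mm above the feet (111 mm above the bench when in the lock). The bar is 12 mm thick and runs along the shackle's x; about 42 mm of free space lies under it above the strap.
- pad_top (a point): Centre of the top face of the fixed reader pad: grey square slab 110 x 110 x 18 mm with a steel ring 60 mm across on its face. It is on the left or the right of the lock, the white slide tray on the other side.
- pad: The reader pad; origin on the bench under its centre.
- slide_tray: Bystander, fixed: low white open tray 130 x 100 x 22 mm with glass slides; origin under its centre.
- jar: Bystander, loose: jar 44 mm across, 60 mm high, between robot and lock on the left; origin under its centre.
- rock: Bystander, loose: rock sample 62 mm across, 37 mm high, between robot and lock on the right; origin under its centre.
- slide_box: Bystander, loose: wooden box 45 x 85 x 28 mm on the case's lid; origin under its centre.
- dish: Bystander, loose: white dish 90 mm across, 28 mm high; origin under its centre.
- brush: Bystander, loose: brush 170 mm long lying on the bench.
- dropper: Bystander, loose: small bottle 32 mm across, 75 mm high; origin under its centre.
Things that resemble listed ones, but are neither listed nor needed, are in the scene too. Leave any red or yellow look-alike of the shackle alone. Leave any purple look-alike of the pad alone.

How it is judged:
By the outcome, as a careful person would: the job done as asked, in the order asked, and still so for the second after the job is handed in, while the arm keeps its last pose, push and grip.
It also fails if it takes over 67 s, if anything falls off the work surface, if the arm or the gripper's body presses on something with over 40 N, if the wrist force passes 120 N, or if a joint passes its speed limit or range.

## Robot

A 6-joint arm with a two-finger parallel gripper is mounted at the origin on the work surface. World frame = base frame: x ahead of the robot, y to its left, z up, the work surface at z = 0. Lengths are in m, angles in rad, forces in N, time in s.
With the tool pointing down it reaches from about 0.375 to 0.9 m from the base axis. Payload 3.1 kg.
Tool frame: the origin (TCP) lies on the front face of the gripper's body, between the roots of the fingers; the fingertips stand 70 mm ahead of it and the grasp point (between the pads) lies 51 mm ahead of it; z points along the fingers, y is the line along which they close (so a half turn about z gives the same grasp; the last joint's range is limited). The gripper opens to 87 mm and grips with 3 to 60 N. Pads are 19 mm wide; open, the fingers measure 117 mm over their backs; the gripper's body (75 mm by 190 mm) begins 51 mm behind the grasp point.
Start: joints at [0.973, 0.527, 1.433, -0, 1.181, -0.178], TCP at [0.255, 0.571, 0.292] pointing down, gripper open.
Joint ranges: [-3.08, 3.08], [-0.75, 2.2], [0.22, 2.44], [-1.43, 4.57], [0, 2.65], [-2.85, 2.85]. Speed limits (rad/s): [2.79, 2.79, 3.14, 3.14, 3.14, 3.14].

## Interface

Orientations are given as a unit quaternion [x, y, z, w].
In Python, from rig import robot, cams, ticket gives the robot as it stands. The module is installed in compiled form; this text tells all that it offers.
- The arm moves only by the shell command python3 -m crank 'ROWS' [FORCE]. ROWS is JSON, a list of rows, each a list of 7 numbers: the shift along the tool's x, y, z in cm, then the turn, a rotation vector about the tool's x, y, z in rad, then the closure, from 0 (fully open) to 1 (shut). A call has 1 to 5 rows; each row shifts and turns the commanded pose from where the row before left it, along the tool's axes as they then stand; what a row does not reach is not made up. A row lasts 1/8 s, in which the tool goes at most 62.5 mm and 10.7 degrees, less where a joint would pass 70% of its speed; a pose out of reach is approached as far as the arm can. A call is refused whole if a number of a shift passes 6.25 or a number of a turn 0.188, either way. A call with a gripper value outside its range is refused whole. The fingers move at their own pace and stop on an object; FORCE is the grip in N (left out, the last holds). Time passes only in rows, so rows that do not move let the fingers close. It gives the time, the measured TCP pose, the force, the opening and the grip force at its end, in the units of the state.
- robot.get_obs(): the state, without advancing time (a new reading comes with each control period).
- cams.camera(name): name is "scene" or "top"; returns the picture (480x640x3 uint8, red, green, blue); there is no depth.
- cams.camera_info(name): a dict with "intrinsics" (3x3 intrinsics, pixels), "pose" (4x4, takes a point from camera to world coordinates). Camera axes: x right, y down, z forward; pixel columns grow to the right and rows downward; lengths in m; the calibration is good to about 2 mm. A picture is of the moment at which its call begins. camera_info takes no time and is no camera call.
- ticket.hand_in(): hands the job in; it is judged then, once.
The state is a dict: "time": time; "q": joint angles; "joint_velocities": joint speeds; "joint_torque": joint torques, N m; "position": TCP position; "tool_rot": TCP orientation; "ft_force": force on the tool from outside, world axes, zero at the start; "moment": the same for the moment, N m; "grip_width": finger opening in m; "grip_force": force on a finger pad.
Only numpy, scipy, OpenCV 4.12 (cv2) and the standard library are available. Lean on these libraries where they do the work, as an engineer would, in place of code of your own. Each camera call takes 0.05 s, during which the arm holds its last target. There are 200 camera calls.

## Working session

There is one attempt and no reset: what is moved stays moved. The work goes in short steps, Python scripts to look and compute and a shell command to move; the robot and the scene stay as the last step left them, time stands still between calls to the robot, and variables do not carry over. Pictures are saved under pics/ and viewed, at most 10 in all, crops included, and the job is handed in when it is done.

```bash
mkdir -p pics
cat > h.py <<'E'
import numpy as np, cv2
from rig import robot, cams, ticket
from scipy.spatial.transform import Rotation as R
def snap(n,f):
    im=cams.camera(n); cv2.imwrite('pics/'+f,im[:,:,::-1]); return im
def ray(n,u,v,z):
    i=cams.camera_info(n);K=np.array(i['intrinsics']);T=np.array(i['pose'])
    d=T[:3,:3]@np.linalg.solve(K,[u,v,1]);o=T[:3,3];return o+d*(z-o[2])/d[2]
def proj(n,p):
    i=cams.camera_info(n);K=np.array(i['intrinsics']);T=np.array(i['pose'])
    c=K@(T[:3,:3].T@(np.array(p)-T[:3,3]));return c[:2]/c[2]
def delta(pos,yaw=None):
    "shift in tool axes, cm, to reach TCP pos"
    o=robot.get_obs();r=R.from_quat(o['tool_rot']);return r.inv().apply(np.array(pos)-o['position'])*100
E
python3 - <<'E'
from h import *
for n in('top','scene'):
    snap(n,n+'0.png');i=cams.camera_info(n);print(np.round(i['intrinsics'],1).tolist(),np.round(i['pose'],3).tolist())
o=robot.get_obs();print(o)
print(R.from_quat(o['tool_rot']).as_matrix().round(3))
E
```

```text
[[435.8, 0.0, 314.2], [0.0, 435.8, 245.5], [0.0, 0.0, 1.0]] [[0.003, -0.997, 0.078, 0.45], [-1.0, -0.001, 0.019, -0.014], [-0.019, -0.078, -0.997, 1.095], [0.0, 0.0, 0.0, 1.0]]
[[493.8, 0.0, 309.5], [0.0, 493.8, 241.8], [0.0, 0.0, 1.0]] [[0.865, 0.291, -0.409, 1.001], [0.502, -0.509, 0.699, -0.809], [-0.004, -0.81, -0.587, 0.787], [0.0, 0.0, 0.0, 1.0]]
{'time': 0.1, 'q': array([ 9.72501866e-01,  5.28389350e-01,  1.43375574e+00, -4.23615333e-05,
        1.18137716e+00, -1.78502076e-01]), 'joint_velocities': array([-0.00111691, -0.00118149, -0.00403746,  0.00101907,  0.00021545,
       -0.00025012]), 'joint_torque': array([ 1.76165790e-04, -4.40982950e+01, -1.77150947e+01,  6.35251938e-02,
        5.34357189e-02, -5.97853705e-05]), 'position': array([0.2544213 , 0.57031078, 0.29136529]), 'tool_rot': array([ 2.08350392e-01,  9.78053773e-01, -9.00353230e-04, -3.47246418e-04]), 'ft_force': array([ 0.11037414, -0.986558  , -0.34689929]), 'moment': array([-0.04804705,  0.01684656,  0.02203295]), 'grip_force': 0.0, 'grip_width': 0.08687608852251931}
[[-0.913  0.408 -0.001]
 [ 0.408  0.913 -0.002]
 [ 0.    -0.002 -1.   ]]
```

View pics/top0.png

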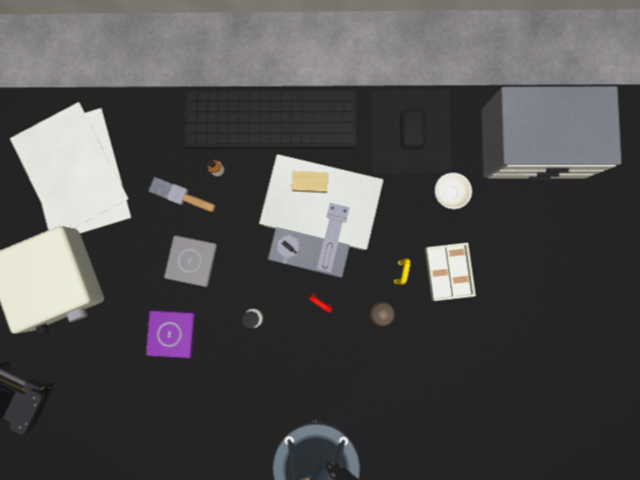

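View pics/scene0.png

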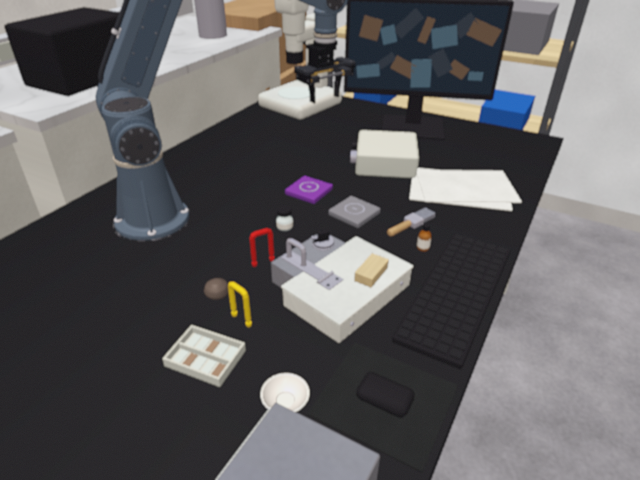

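Top view: the lock housing is near (310,252), with the dial at (288,246) and the steel shackle at (328,255). Shackle candidates in the top view are steel (328,255), red (320,303) and yellow (403,270), so I choose the steel one in the housing. Pad candidates are grey (190,260) and purple (169,334), so I choose the grey one. I'll check with a close crop.

Run:
```python
from h import *
t=cv2.imread('pics/top0.png');s=cv2.imread('pics/scene0.png')
a=cv2.resize(t[215:285,255:355],None,fx=5,fy=5,interpolation=3)
b=cv2.resize(s[225:295,265:345],None,fx=5,fy=5,interpolation=3)[:, :300*1]
b=cv2.resize(s[225:295,268:328],None,fx=5,fy=5,interpolation=3)
cv2.imwrite('pics/crop.png',np.hstack([a,b]))
# white case lid
hsv=cv2.cvtColor(t,cv2.COLOR_BGR2HSV)
def quad(m,x0,y0,x1,y1,z,name):
    k=np.zeros_like(m);k[y0:y1,x0:x1]=m[y0:y1,x0:x1]
    c=max(cv2.findContours(k,0,2)[0],key=cv2.contourArea);r=cv2.minAreaRect(c);q=cv2.boxPoints(r)
    w=np.array([ray('top',*p,z)for p in q]);print(name,q.round(1).tolist(),w[:,:2].round(4).tolist(),'ctr',w.mean(0).round(4),[round(float(np.linalg.norm(w[i]-w[(i+1)%4])),4)for i in range(4)])
    e=w[1]-w[0];print(' ang',np.degrees(np.arctan2(e[1],e[0])))
g=hsv[...,2]
quad(((g>185)|((hsv[...,1]>60)&(g>120))).astype(np.uint8),250,140,395,260,.06,'lid')
quad((g>70).astype(np.uint8),155,225,225,295,.018,'pad')
```

```text
lid [[259.5, 223.0], [276.5, 153.5], [382.79998779296875, 179.39999389648438], [365.8999938964844, 248.89999389648438]] [[0.5854, 0.1371], [0.7553, 0.098], [0.6909, -0.1588], [0.5234, -0.117]] ctr [ 0.6388 -0.0102  0.06  ] [0.1743, 0.2647, 0.1727, 0.2615]
 ang -12.96906062057336
pad [[163.10000610351562, 277.8999938964844], [172.60000610351562, 233.8000030517578], [216.8000030517578, 243.1999969482422], [207.3000030517578, 287.3999938964844]] [[0.4534, 0.3813], [0.5636, 0.3608], [0.54, 0.2492], [0.4304, 0.2705]] ctr [0.4969 0.3155 0.018 ] [0.1121, 0.1141, 0.1117, 0.1132]
 ang -10.53515462113951
```

View pics/crop.png

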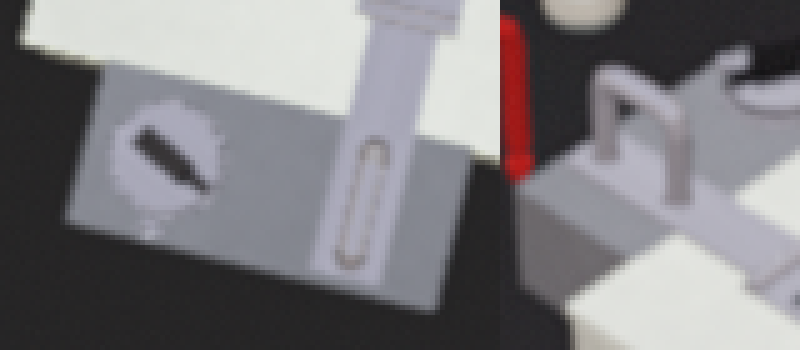

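The crop confirms the steel U in the strap slot, with crossbar ends at crop (373,140) and (345,268). The dial disc is at crop (166,153), its pointer nose is towards (210,190), and the arrow is at (150,230).

Run:
```python
from h import *
c=lambda x,y,z:ray('top',255+(x-2)/5,215+(y-2)/5,z)
q=[c(*p,.06) for p in((103,65),(67,223),(437,310),(470,150))]
q=np.array(q);print('housing',q.round(3)[:,:2].tolist(),q.mean(0).round(4),[np.linalg.norm(q[i]-q[i-1]).round(3) for i in range(4)])
th=np.radians(-13.7);X=np.array([np.cos(th),np.sin(th)]);Y=np.array([-X[1],X[0]])
O=np.array([.6388,-.0102])-.127*X
print('O from lid',O,'dial',O+.05*Y,'shackle',O-.045*Y)
d=c(166,153,.071);print('disc',d,'arrow',c(150,230,.065),'exp',O-.034*X+.05*Y)
n=c(208,189,.075);v=n[:2]-(O+.05*Y);v2=n[:2]-d[:2]
for v in(v,v2):print('dial ang',((np.arctan2(v[1],v[0])-np.arctan2(-X[1],-X[0]))+np.pi)%(2*np.pi)-np.pi,np.hypot(*v))
b1,b2=c(140,128,.097),c(190,172,.09);print('barends',b1,b2, )
print('shackle ends',c(374,140,.117),c(347,262,.117), 'mid',(c(374,140,.117)+c(347,262,.117))/2)
s=lambda x,y,z:ray('scene',268+(x-500-2)/5,225+(y-2)/5,z)
print('scene bar top mid',s(639,90,.111), 'proj expected',proj('scene',[*(O-.045*Y),.111]))
```

```text
housing [[0.574, 0.099], [0.499, 0.116], [0.458, -0.06], [0.534, -0.076]] [0.516  0.0197 0.06  ] [np.float64(0.18), np.float64(0.077), np.float64(0.181), np.float64(0.078)]
O from lid [0.51541326 0.01987844] dial [0.52725517 0.0684559 ] shackle [ 0.50475555 -0.02384127]
disc [0.53114426 0.06789489 0.071     ] arrow [0.49503688 0.07568168 0.065     ] exp [0.4942225 0.0765084]
dial ang 1.238187103692475 0.02467335140801711
dial ang 1.1031446804639256 0.026547562198232566
barends [0.54061476 0.07789037 0.097     ] [0.52083225 0.0551841  0.09      ]
shackle ends [ 0.53349628 -0.02950116  0.117     ] [ 0.47859204 -0.01741165  0.117     ] mid [ 0.50604416 -0.0234564   0.117     ]
scene bar top mid [ 0.50273947 -0.02193153  0.111     ] proj expected [295.71105677 243.27199517]
```

The lid, housing, arrow, disc and shackle all agree within about 3 mm. The dial reads about 1.1 rad, close to the 1.047 notch. Moving above the dial at (.528,.068).

```bash
R5='' ; python3 -m crank '[[-3.8,-2.9,0,0,0,0,0],[-3.8,-2.9,0,0,0,0,0],[-3.8,-2.9,0,0,0,0,0.3],[-3.8,-2.9,0,0,0,0,0.5],[-3.8,-2.9,0,0,0,0,0.5]]' 40 && python3 -m crank '[[-3.8,-2.9,0,0,0,0,0.5],[-3.8,-2.9,0,0,0,0,0.5],[-3.8,-2.9,0,0,0,0,0.5],[-3.8,-2.9,0,0,0,0,0.5],[-3.8,-2.9,0,0,0,0,0.5]]' && python3 -m crank '[[-3.8,-2.9,0,0,0,0,0.5],[-3.8,-2.9,0,0,0,0,0.5],[0,0,0,0,0,-0.15,0.5],[0,0,0,0,0,-0.15,0.5],[0,0,0,0,0,-0.15,0.5]]' && python3 -m crank '[[0,0,0,0,0,-0.15,0.5],[0,0,0,0,0,-0.15,0.5],[0,0,0,0,0,-0.15,0.5],[0,0,0,0,0,-0.15,0.5],[0,0,0,0,0,-0.15,0.5]]' && python3 -m crank '[[0,0,0,0,0,-0.05,0.5],[0,0,0,0,0,0,0.5]]'
cat >> h.py <<'E'
def st(pos=None):
    o=robot.get_obs();m=R.from_quat(o['tool_rot']).as_matrix()
    print('t',round(o['time'],2),'p',o['position'].round(4),'yaw_y',np.degrees(np.arctan2(m[1,1],m[0,1])).round(2),'z',m[:,2].round(4),'F',o['ft_force'].round(1),'w',round(o['grip_width'],4),'g',round(o['grip_force'],1),'q6',o['q'][5].round(2))
    if pos is not None:print('delta',delta(pos).round(2))
E
python3 -c "
from h import *
st([.528,.068,.146])"
```

```text
time: 0.72
position: [0.3695, 0.3594, 0.292]
tool_rot: [0.208, 0.978, -0.0, -0.0]
ft_force: [0.1, -0.3, -0.6]
grip_width: 0.0645
grip_force: 0.0
time: 1.35
position: [0.4839, 0.1496, 0.292]
tool_rot: [0.208, 0.978, -0.0, -0.0]
ft_force: [-0.1, 0.9, -0.6]
grip_width: 0.0434
grip_force: 0.0
time: 1.98
position: [0.529, 0.0668, 0.2918]
tool_rot: [-0.017, 1.0, 0.0, -0.001]
ft_force: [-0.5, 0.3, 0.0]
grip_width: 0.0433
grip_force: 0.0
time: 2.6
position: [0.529, 0.0671, 0.2919]
tool_rot: [-0.383, 0.924, 0.0, -0.0]
ft_force: [-0.0, 1.1, -0.1]
grip_width: 0.0434
grip_force: 0.0
time: 2.85
position: [0.529, 0.0671, 0.2919]
tool_rot: [-0.403, 0.915, 0.0, -0.0]
ft_force: [0.3, 0.6, 0.3]
grip_width: 0.0437
grip_force: 0.0
t 2.85 p [0.529  0.0671 0.2919] yaw_y 137.53 z [-9.e-04  1.e-04 -1.e+00] F [0.3 0.6 0.3] w 0.0437 g 0.0 q6 -2.48
delta [-1.000e-02  1.200e-01  1.459e+01]
```

```bash
python3 -m crank '[[0,0.1,4,0,0,0,0.5],[0,0,4,0,0,0,0.5],[0,0,3,0,0,0,0.5],[0,0,2,0,0,0,0.5],[0,0,1,0,0,0,0.5]]' 40 && python3 -m crank '[[0,0,0.5,0,0,0,0.5],[0,0,0,0,0,0,0.8],[0,0,0,0,0,0,1],[0,0,0,0,0,0,1],[0,0,0,0,0,0,1]]' 
python3 -c "
from h import *
st([.528,.068,.146])"
```

```text
time: 3.48
position: [0.528, 0.0678, 0.151]
tool_rot: [-0.403, 0.915, 0.001, -0.001]
ft_force: [-0.1, -0.2, 0.2]
grip_width: 0.0435
grip_force: 0.0
time: 4.1
position: [0.5291, 0.0674, 0.1478]
tool_rot: [-0.404, 0.915, -0.001, 0.001]
ft_force: [-2.1, -2.1, 0.6]
grip_width: 0.0118
grip_force: 39.7
t 4.1 p [0.5291 0.0674 0.1478] yaw_y 137.6 z [ 0.0019 -0.001  -1.    ] F [-2.1 -2.1  0.6] w 0.0118 g 39.7 q6 -2.48
delta [0.03 0.13 0.17]
```

```bash
python3 -m crank '[[0,0,0,0,0,0.13,1],[0,0,0,0,0,0.13,1],[0,0,0,0,0,0.13,1],[0,0,0,0,0,0.13,1],[0,0,0,0,0,0.13,1]]' && python3 -m crank '[[0,0,0,0,0,0.13,1],[0,0,0,0,0,0.13,1],[0,0,0,0,0,0.13,1],[0,0,0,0,0,0.03,1],[0,0,0,0,0,0,1]]' 
python3 -c "
from h import *
st()
print(robot.get_obs()['moment'])"
```

```text
time: 4.72
position: [0.5292, 0.0672, 0.1477]
tool_rot: [-0.089, 0.996, -0.001, 0.001]
ft_force: [1.0, -2.4, 3.0]
grip_width: 0.0116
grip_force: 39.8
time: 5.35
position: [0.5292, 0.0672, 0.1477]
tool_rot: [0.119, 0.993, -0.0, 0.001]
ft_force: [0.4, -4.3, 3.5]
grip_width: 0.0114
grip_force: 39.8
t 5.35 p [0.5292 0.0672 0.1477] yaw_y 76.36 z [ 0.0018 -0.0011 -1.    ] F [ 0.4 -4.3  3.5] w 0.0114 g 39.8 q6 -1.41
[-0.81151333 -0.12037567 -0.11936541]
```

```bash
python3 -m crank '[[0,0,0,0,0,0,0.5],[0,0,0,0,0,0,0.5],[0,0,-2,0,0,0,0.5],[0,0,-4,0,0,0,0.5],[0,0,-4,0,0,0,0.3]]' && python3 -m crank '[[4,0,0,0,0,0,0.3],[4,0,0,0,0,0,0.3],[4,0,0,0,0,0,0.3],[0,0,0,0,0,0,0.3]]'
python3 - <<'E'
from h import *
st()
t=snap('top','t2.png');s=snap('scene','s2.png')
a=cv2.resize(t[215:285,255:355],None,fx=5,fy=5,interpolation=2)
b=cv2.resize(s[225:295,268:338],None,fx=5,fy=5,interpolation=2)[:,:300]
b=cv2.resize(s[225:295,283:343],None,fx=5,fy=5,interpolation=2)
cv2.imwrite('pics/crop2.png',np.hstack([a,b]))
E
```

```text
time: 5.98
position: [0.5278, 0.0683, 0.2476]
tool_rot: [0.119, 0.993, 0.0, -0.001]
ft_force: [-0.1, 0.2, -0.3]
grip_width: 0.0471
grip_force: 0.0
time: 6.48
position: [0.4077, 0.0974, 0.2468]
tool_rot: [0.119, 0.993, 0.0, -0.003]
ft_force: [0.4, 0.2, 0.5]
grip_width: 0.0607
grip_force: 0.0
t 6.47 p [0.4077 0.0974 0.2468] yaw_y 76.36 z [-5.5e-03  8.0e-04 -1.0e+00] F [0.4 0.2 0.5] w 0.0607 g 0.0 q6 -1.37
```

View pics/crop2.png

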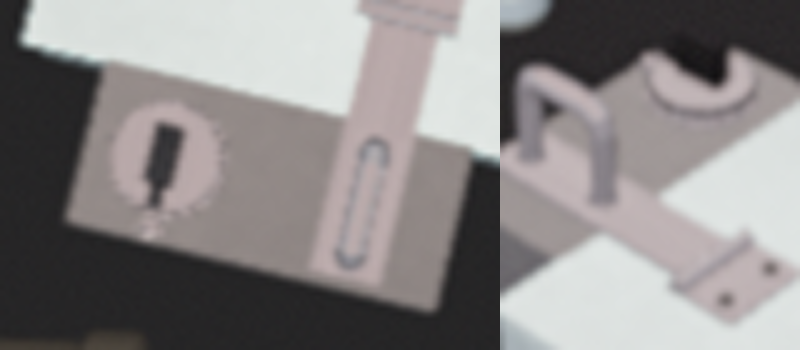

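The pointer (155,205) now faces the arrow (150,228) and the dial is in its notch. Next is the shackle.

```bash
python3 -c "
from h import *
st([.505,-.0235,.164])"
```

```text
t 6.58 p [0.4123 0.0966 0.2474] yaw_y 76.3 z [ 1.2e-03  2.0e-04 -1.0e+00] F [-0.1  0.5 -0.6] w 0.0608 g 0.0 q6 -1.37
delta [-11.84  -9.48   8.35]
```

```bash
python3 -m crank '[[-4,-3.2,0,0,0,0,0.3],[-4,-3.2,0,0,0,0,0.3],[-3.8,-3.1,0,0,0,0,0.3],[0,0,0,0,0,0,0.3],[0,0,3,0,0,0,0.3]]' 35 && python3 -m crank '[[0,0,3,0,0,0,0.3],[0,0,1.5,0,0,0,0.4],[0,0,0.8,0,0,0,0.5],[0,0,0,0,0,0,0.7],[0,0,0,0,0,0,0.8]]' && python3 -m crank '[[0,0,0,0,0,0,1],[0,0,0,0,0,0,1],[0,0,0,0,0,0,1]]'
python3 -c "
from h import *
st([.505,-.0235,.164])"
```

```text
time: 7.2
position: [0.5065, -0.0251, 0.2182]
tool_rot: [0.12, 0.993, -0.0, 0.003]
ft_force: [-0.6, 0.0, -0.2]
grip_width: 0.0609
grip_force: 0.0
time: 7.82
position: [0.5046, -0.0241, 0.165]
tool_rot: [0.12, 0.993, -0.0, 0.001]
ft_force: [0.4, -0.9, 0.8]
grip_width: 0.0311
grip_force: 0.0
time: 8.2
position: [0.5043, -0.0241, 0.1648]
tool_rot: [0.12, 0.993, -0.0, 0.001]
ft_force: [-0.6, -0.8, 2.6]
grip_width: 0.0113
grip_force: 35.0
t 8.2 p [ 0.5043 -0.0241  0.1648] yaw_y 76.26 z [ 1.e-03 -3.e-04 -1.e+00] F [-0.6 -0.8  2.6] w 0.0113 g 35.0 q6 -1.6
delta [-0.05  0.08  0.08]
```

Gripped at 11.3 mm. Lifting 1 cm slowly to check that it is released.

```bash
python3 -m crank '[[0,0,-0.3,0,0,0,1],[0,0,-0.3,0,0,0,1],[0,0,-0.4,0,0,0,1],[0,0,0,0,0,0,1]]'
```

```text
time: 8.7
position: [0.5041, -0.0241, 0.1745]
tool_rot: [0.12, 0.993, -0.0, 0.0]
ft_force: [0.8, -0.4, -3.1]
grip_width: 0.0108
grip_force: 35.0
```

```bash
python3 -m crank '[[0,0,-1,0,0,0,1],[0,0,-2,0,0,0,1],[0,0,-2,0,0,0,1],[0,0,-2,0,0,0,1],[0,0,-2,0,0,0,1]]' && python3 -m crank '[[0,0,-1.5,0,0,0,1],[0,0,0,0,0,0,1]]'
python3 - <<'E'
from h import *
# shackle midpoint relative to TCP: view from scene
st([.497,.3155,.227])
s=snap('scene','s3.png');cv2.imwrite('pics/s3c.png',cv2.resize(s[150:310,220:420],None,fx=4,fy=3.75)[:,:,::-1])
E
```

```text
time: 9.32
position: [0.5037, -0.024, 0.2654]
tool_rot: [0.12, 0.993, -0.0, 0.0]
ft_force: [0.4, -0.2, -3.3]
grip_width: 0.0107
grip_force: 35.0
time: 9.57
position: [0.5045, -0.0242, 0.2807]
tool_rot: [0.12, 0.993, -0.0, 0.002]
ft_force: [-0.3, 0.3, -2.2]
grip_width: 0.0111
grip_force: 35.0
t 9.57 p [ 0.5045 -0.0242  0.2807] yaw_y 76.26 z [ 3.3e-03 -9.0e-04 -1.0e+00] F [-0.3  0.3 -2.2] w 0.0111 g 35.0 q6 -1.6
delta [ 8.81 32.82  5.34]
```

View pics/s3c.png

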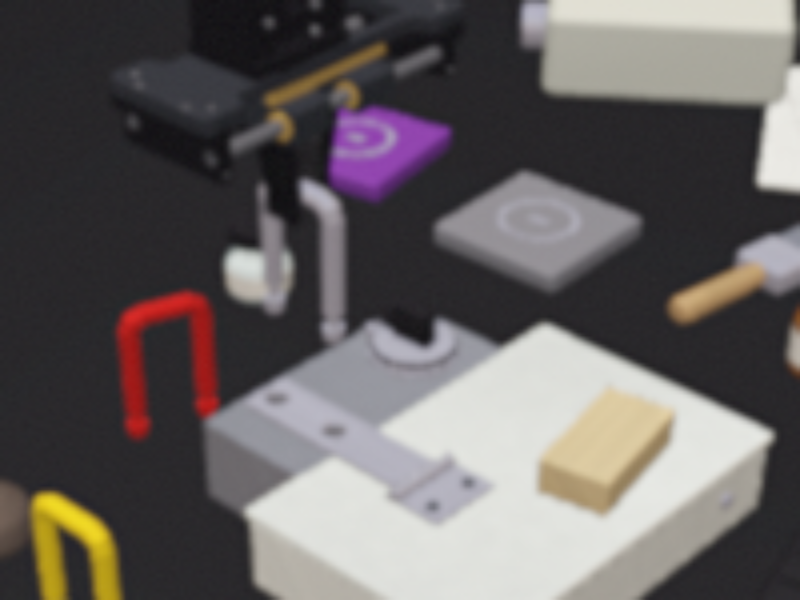

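The shackle is out and upright, with feet near crop (275,305) and (333,330). The pad ring is at (538,220). Carrying it over.

```bash
python3 -m crank '[[0.6,2.1,0,0,0,0,1],[1.1,4.1,0,0,0,0,1],[1.1,4.1,0,0,0,0,1],[1.1,4.1,0,0,0,0,1],[1.1,4.1,0,0,0,0,1]]' && python3 -m crank '[[1.1,4.1,0,0,0,0,1],[1.1,4.1,0,0,0,0,1],[1.1,4.1,0,0,0,0,1],[0.6,2,0,0,0,0,1],[0,0,0,0,0,0,1]]'
python3 - <<'E'
from h import *
print('pad scene',ray('scene',354.5-.4,208.7-.4,.018), 'proj top est',proj('scene',[.497,.3155,.018]))
t=cv2.imread('pics/top0.png',0)[240:282,170:212]
r=t.astype(float)-cv2.GaussianBlur(t,(0,0),8); 
y,x=np.nonzero(r>12);k=np.hypot(x-19.5,y-21)<18
(e,ax,an)=cv2.minAreaRect(np.stack([x[k],y[k]],1).astype(np.float32));e=(e[0]+170,e[1]+240)
print('ring px',e,ax,'->',ray('top',*e,.018))
st([.497,.3155,.227])
E
```

```text
time: 10.25
position: [0.4986, 0.1688, 0.2782]
tool_rot: [0.12, 0.993, -0.0, -0.001]
ft_force: [0.8, -0.6, -2.4]
grip_width: 0.0108
grip_force: 35.0
time: 10.88
position: [0.4948, 0.3164, 0.2783]
tool_rot: [0.118, 0.993, -0.001, -0.001]
ft_force: [-1.2, -0.6, -2.6]
grip_width: 0.0107
grip_force: 35.0
pad scene [0.49429436 0.31754783 0.018     ] proj top est [354.62728314 208.86736251]
ring px (189.0, 260.5) (23.0, 22.0) -> [0.49685424 0.31778248 0.018     ]
t 10.88 p [0.4948 0.3164 0.2783] yaw_y 76.4 z [-0.0015 -0.0012 -1.    ] F [-1.2 -0.6 -2.6] w 0.0107 g 35.0 q6 -0.95
delta [-0.24 -0.02  5.13]
```

```bash
python3 -m crank '[[-0.2,0,1.5,0,0,0,1],[0,0,1.5,0,0,0,1],[0,0,1.2,0,0,0,1],[0,0,0.6,0,0,0,1],[0,0,0.3,0,0,0,1]]' && python3 -m crank '[[0,0,0,0,0,0,1],[0,0,0,0,0,0,1],[0,0,0,0,0,0,1],[0,0,0,0,0,0,1]]'
python3 - <<'E'
from h import *
st([.4965,.3165,.227])
s=snap('scene','s4.png');cv2.imwrite('pics/s4c.png',cv2.resize(s[130:250,280:440],None,fx=5,fy=5)[:,:,::-1])
p=robot.get_obs()['position'];X=np.array([.971,-.237,0])
for k in(-.024,.024):print('foot exp crop',(proj('scene',p+k*X-[0,0,.149])-[280,130])*5)
E
```

```text
time: 11.5
position: [0.4975, 0.315, 0.2277]
tool_rot: [0.12, 0.993, -0.0, -0.0]
ft_force: [-0.6, -0.1, -1.6]
grip_width: 0.0108
grip_force: 35.0
time: 12.0
position: [0.4975, 0.3153, 0.2285]
tool_rot: [0.12, 0.993, 0.0, 0.0]
ft_force: [0.7, 0.7, -2.7]
grip_width: 0.0109
grip_force: 35.0
t 12.0 p [0.4975 0.3153 0.2285] yaw_y 76.27 z [ 5.e-04  2.e-04 -1.e+00] F [ 0.7  0.7 -2.7] w 0.0109 g 35.0 q6 -0.96
delta [0.12 0.09 0.15]
foot exp crop [346.76484678 288.74004682]
foot exp crop [411.92186147 317.81926469]
```

View pics/s4c.png

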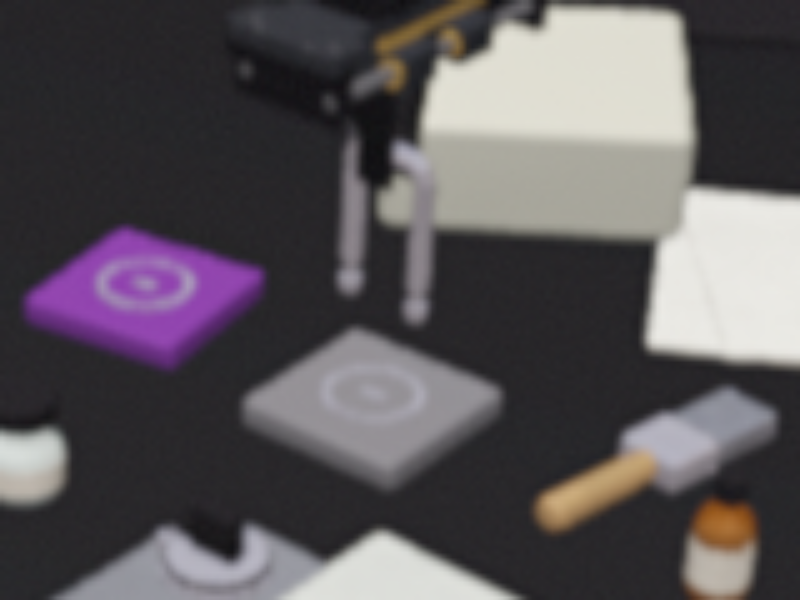

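The feet show at crop (349,290) and (416,320), within about 1 px of the prediction. They are about 6 cm above the pad centre, upright and still.

```bash
python3 -m crank '[[0,0.1,0.1,0,0,0,1],[0,0,0,0,0,0,1],[0,0,0,0,0,0,1],[0,0,0,0,0,0,1],[0,0,0,0,0,0,1]]' && python3 -c "
from h import *
st();print(ticket.hand_in())"
```

```text
time: 12.68
position: [0.4977, 0.3162, 0.2273]
tool_rot: [0.12, 0.993, 0.0, -0.0]
ft_force: [0.3, -0.3, -2.3]
grip_width: 0.0109
grip_force: 35.0
t 12.68 p [0.4977 0.3162 0.2273] yaw_y 76.26 z [ 0.  0. -1.] F [ 0.3 -0.3 -2.3] w 0.0109 g 35.0 q6 -0.95
the job is handed in; nothing more can be done
None
```

The job is handed in at 12.7 s: the dial is in its 0 notch facing the arrow, the shackle is pulled from the lock, and the gripper holds it upright and still about 6 cm above the middle of the grey pad.

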